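# Hold a washed egg to the candling lamp

### The job

The washed eggs are drying on the wire rack: lift the brown one off and candle it. Hold it at the candling lamp with its blunt end squarely and centrally against the black rubber cup, in line with the tilted barrel, pressing just enough that the sprung cup gives a few millimetres but is not pushed home, and finish like that, still holding it steady. It is a raw egg, so squeeze and press it gently, and leave the lamp's tilt and the other eggs as they are.

Things in the scene. Friction and masses are not known exactly. Their poses are not given: they have to be found in the camera images.
- brown_egg_center (a point): mid-length of the brown egg, on its axis, 47 mm up at the start. Raw hen's egg, 57 mm long, 43 mm thick, 60 g (+-15 %), lying on its side in a lane of the rack, blunt (rounder) end away from the robot. Its x axis runs from point to blunt end. The shell cracks if squeezed with over 17 N a finger (5 to 10 N hold it well) or loaded by anything else with over 10 N.
- brown_egg_blunt (a point): tip of the brown egg's blunt end, on its axis, 28.5 mm from its centre along +x; axes as at the centre.
- white_egg1_center (a point): mid-length of a white egg, shaped and lying as the brown one, in another lane. Stays on the rack.
- white_egg2_center (a point): mid-length of the other white egg, shaped and lying as the brown one. Stays on the rack.
- rack: steel wire drying rack, fixed, 262 mm (its y) by 124 mm (its x), raised rim 43 mm high; origin on the worktop under its middle. Three lanes along its x at y = -80, 0, +80 mm, each a pair of 4.4 mm rods 28 mm apart, centred 28 mm up, with one egg near x = 0. Beside the eggs it is open to the worktop but for thin cross rods at x = -46 and +46 mm. Turned up to 0.35 rad either way.
- cup_mouth (a point): centre of the rim plane of the lamp's black rubber cup (36 mm outside, 26 mm inside diameter), 133 to 156 mm up; moves as the cup is pressed. Its x axis points INTO the lamp along the barrel, and the egg's x axis is to lie along it; -x comes out of the cup, towards the robot and 0.12 to 0.42 rad downward; y is level. A seated egg's blunt tip stands about 5.5 mm inside the rim (x = +5.5 mm).
- lamp_lens (a point): centre of the lamp's lens, on the barrel's axis, 26.5 mm behind the mouth of the free cup; does not move with the cup. Axes as at the cup's mouth. The barrel sits in a stiff friction joint and keeps its tilt.
- lamp_cup (a joint): how far the rubber cup is pushed into the lamp, in m: 0 free, 0.012 home; a spring pushes it out with 0.4 N per mm.
- lamp: candling lamp, fixed: white round foot 92 mm across, steel stem, white barrel 39 mm across and 80 mm long with the cup at its front. Origin on the worktop under the stem; -x is the side the cup faces, turned up to 0.35 rad either way from straight towards the robot. The barrel's pivot is on its axis, 165 mm above the origin, 78.5 mm behind the free cup's mouth.

How it is judged:
On the way:
1. the brown egg is lifted off, clear of the rack, with the lamp's cup not yet touched (z of brown_egg_center in the frame of rack above 0.085 m and contact force between brown_egg and rack below 0.02 N and contact force between brown_egg and white_egg1 below 0.02 N and contact force between brown_egg and white_egg2 below 0.02 N and contact force between brown_egg and lamp below 6 N and contact force between the fingers and brown_egg above 0.3 N and value of joint lamp_cup below 0.001 m), for 0.2 s.
At the end, for the whole second after the job is handed in: The fingers hold the brown egg still in the air, over 100 mm up, off the rack; its blunt tip is in the cup within 6 mm of the axis each way, its axis within 12 degrees of the barrel's, the cup pressed in 2 to 10 mm (home: 12). White eggs moved under 12 mm, lens under 10 mm (value of joint lamp_cup between 0.002 and 0.01 m and y of brown_egg_blunt in the frame of cup_mouth between -0.006 and 0.006 m and z of brown_egg_blunt in the frame of cup_mouth between -0.006 and 0.006 m and x of brown_egg_blunt in the frame of cup_mouth between -0.001 and 0.012 m and angle between the x axis of brown_egg_center and the x axis of cup_mouth, either way round below 0.21 rad and height (world z) of brown_egg_center above 0.1 m and contact force between the fingers and brown_egg above 0.5 N and linear speed of brown_egg below 0.015 m/s and angular speed of brown_egg below 0.15 rad/s and contact force between brown_egg and rack below 0.02 N and contact force between brown_egg and white_egg1 below 0.02 N and contact force between brown_egg and white_egg2 below 0.02 N and contact force between brown_egg and lamp below 6 N and distance of each of white_egg1_center, white_egg2_center from where it was at the start of the episode below 0.012 m and distance of lamp_lens from where it was at the start of the episode below 0.01 m); the arm keeps its last pose, push and grip.
It fails at once if the fingers squeeze the egg with more than about 17 N each (35 N together) (contact force between the fingers and brown_egg above 35 N).
It fails at once if the brown egg is pressed against lamp, rack or another egg with more than 10 N (contact force between brown_egg and lamp above 10 N or contact force between brown_egg and rack above 10 N or contact force between brown_egg and white_egg1 above 10 N or contact force between brown_egg and white_egg2 above 10 N).
It fails at once if the brown egg falls onto the worktop (height (world z) of brown_egg_center below 0.035 m).
It fails at once if a white egg is knocked out of its place (more than 15 mm) (distance of any of white_egg1_center, white_egg2_center from where it was at the start of the episode above 0.015 m).
It fails at once if the lamp's barrel is knocked out of its tilt (lens moved more than 12 mm) (distance of lamp_lens from where it was at the start of the episode above 0.012 m).
It also fails if it takes over 42 s, if anything falls off the work surface, if the arm or the gripper's body presses on something with over 40 N, if the wrist force passes 120 N, or if a joint passes its speed limit or range.

### The arm

A 6-joint arm with a two-finger parallel gripper is mounted at the origin on a cart in front of the work surface, level with it; the furniture and walls round the work are solid. World frame = base frame: x ahead of the robot, y to its left, z up, the work surface at z = 0. Lengths are in m, angles in rad, forces in N, time in s.
With the tool pointing down it reaches from about 0.3 to 0.875 m from the base axis. Payload 6.4 kg.
Tool frame: the origin (TCP) lies between the finger pads; the fingertips stand 8 mm ahead of it and the grasp point (between the pads) lies 11 mm behind it; z points along the fingers, y is the line along which they close (so a half turn about z gives the same grasp; the last joint's range is limited). The gripper opens to 88 mm and grips with 3 to 60 N. Pads are 18 mm wide; open, the fingers measure 123 mm over their backs; the gripper's body (75 mm by 187 mm) begins 45 mm behind the grasp point.
Start: joints at [-1.539, 0.181, 1.607, -0, 1.354, -0.206], TCP at [0.135, -0.559, 0.247] pointing down, gripper open.
Joint ranges: [-2.99, 2.99], [-0.89, 2.07], [0.3, 2.58], [-1.14, 4.28], [0, 2.63], [-3.12, 3.12]. Speed limits (rad/s): [2.57, 2.57, 3.01, 3.14, 3.14, 3.14].

### API

Orientations are given as a unit quaternion [x, y, z, w].
In Python, from rig import ctrl, fingers, sensors, imaging, models gives the robot as it stands. The module is installed in compiled form; this text tells all that it offers. Calls block until the motion is done:
- ctrl.move_ptp(position, orientation): joint-space move of the TCP to a pose.
- ctrl.servo_line(position, orientation=None, max_speed=0.15, force_limit=None): straight line of the TCP; orientation=None keeps the orientation; max_speed is the mean speed in m/s. With force_limit (N) it stops when the force on the tool has changed by that much, and returns True; else False.
- ctrl.set_joints(angles): joint-space move.
- fingers.command_gripper(opening, f_grip=None): finger opening in m; f_grip is the grip in N (None keeps the last); returns when the fingers have stopped.
- ctrl.sleep(seconds).
- ctrl.inverse_kinematics(position, orientation): joint angles nearest the present ones, or None.
- sensors.get_state(): the state.
- imaging.capture(name): name is "scene" or "side" or "wrist"; returns (picture, depth): 400x640x3 uint8, red, green, blue; 400x640 float32, m along the optical axis (not along the pixel's ray), 0 where there is no reading.
- imaging.get_calibration(name): a dict with "intrinsics" (3x3 intrinsics, pixels), "R" (3x3) and "t" (3): a world point X has camera coordinates R X + t; the wrist camera has in their place "mount" (4x4, takes a point from camera to tool coordinates, whose origin is the TCP and whose axes are the flange's). Camera axes: x right, y down, z forward; pixel columns grow to the right and rows downward; lengths in m; the calibration is good to about 2 mm. The wrist camera is an equidistant fisheye: a pixel r from the principal point sees the ray r / f radians off the axis. A picture is of the moment at which its call begins: read the wrist's pose just before it. get_calibration takes no time and is no camera call.
A pose or a line that the arm cannot do raises ctrl.MotionError and nothing moves.
- ctrl.job_done(): hands the job in; it is judged then, once.
Trained networks look in the newest picture that a camera, given by its name, has taken for a name from the list of things; names that differ only in an ending like _2 or _b are one class to them, and where a whole thing is asked for, a point or a joint stands for the part that bears it (a point fixed in the world has none). Each returns a list of dicts, best first, with "conf" (0 to 1); they miss things now and then, are a little off and sometimes report something else, mostly with a low value. They report only what shows in the picture. A call takes as long as a camera call.
- models.find_in(name, camera): "position" ([column, row] in pixels, amid what is visible of it).
- models.tip_of(name, camera): "position" ([column, row] in pixels: a listed point, or the origin of a listed thing).
The state is a dict: "time": time; "joint_positions": joint angles; "dq": joint speeds; "effort": joint torques, N m; "position": TCP position; "tcp_rot": TCP orientation; "ft_force": force on the tool from outside, world axes, zero at the start; "wrist_torque": the same for the moment, N m; "width": finger opening in m; "gripper_force": force on a finger pad.
Only numpy, scipy, OpenCV 4.12 (cv2) and the standard library are available. Lean on these libraries where they do the work, as an engineer would, in place of code of your own. Each camera call takes 0.05 s, during which the arm holds its last target. There are 200 camera calls.

## Working session

There is one attempt and no reset: what is moved stays moved. The work goes in short steps, each a Python script; the robot and the scene stay as the last script left them, time stands still between calls to the robot, and variables do not carry over. Pictures are saved under pics/ and viewed, at most 10 in all, crops included, and the job is handed in when it is done.

```bash
mkdir -p pics; cat > h.py <<'E'
import numpy as np, cv2
from rig import ctrl, fingers, sensors, imaging, models
from scipy.spatial.transform import Rotation as Rn
def pt(cam,depth,px,cal=None,r=2):
    c=imaging.get_calibration(cam);K=np.array(c["intrinsics"]);u,v=px
    w=depth[max(0,int(round(v))-r):int(round(v))+r+1,max(0,int(round(u))-r):int(round(u))+r+1]
    d=np.median(w[w>0]) if (w>0).any() else 0
    pc=d*(np.linalg.inv(K)@[u,v,1]); return np.array(c["R"]).T@(pc-np.array(c["t"]))
def cloud(cam,depth):
    c=imaging.get_calibration(cam);K=np.array(c["intrinsics"])
    v,u=np.mgrid[0:depth.shape[0],0:depth.shape[1]]
    pc=np.stack([(u-K[0,2])/K[0,0]*depth,(v-K[1,2])/K[1,1]*depth,depth],-1)
    return (pc-np.array(c["t"]))@np.array(c["R"])
E
python3 - <<'E'
from h import *
np.set_printoptions(precision=4,suppress=True)
ims=[]
for cam in ["scene","side"]:
    p,d=imaging.capture(cam); np.savez(f"pics/{cam}0.npz",p=p,d=d)
    c=imaging.get_calibration(cam);print(cam,"campos",-np.array(c["R"]).T@c["t"],"axis",np.array(c["R"])[2],np.array(c["intrinsics"])[0,0])
    for n in ["brown_egg_center","brown_egg_blunt","white_egg1_center","rack","cup_mouth","lamp_lens","lamp"]:
        for r in models.tip_of(n,cam)[:3]: print(n,"tip",np.round(r["position"],1),round(r["conf"],2),pt(cam,d,r["position"]))
    cv2.imwrite(f"pics/{cam}0.png",p[...,::-1])
print(sensors.get_state()["time"])
E
```

```text
scene campos [ 0.9866 -0.9431  0.7701] axis [-0.3167  0.7977 -0.5131] 502.5638752919807
brown_egg_center tip [301.  231.5] 0.48 [0.5578 0.0156 0.0614]
brown_egg_blunt tip [322.3 204.3] 0.67 [0.5542 0.1722 0.0531]
brown_egg_blunt tip [314.5 230.7] 0.62 [0.5563 0.1089 0.005 ]
white_egg1_center tip [313.6 218.3] 0.47 [0.5611 0.0915 0.0565]
rack tip [319.3 231.1] 0.61 [0.5676 0.1161 0.002 ]
cup_mouth tip [290.4 248.6] 0.71 [ 0.6206 -0.1802  0.1574]
lamp_lens tip [302.6 247.5] 0.56 [ 0.6481 -0.1801  0.1674]
lamp tip [321.6 307.9] 0.64 [ 0.6909 -0.1819  0.0196]
side campos [ 0.2914 -0.7907  0.558 ] axis [ 0.3128  0.8446 -0.4344] 468.7468257300671
brown_egg_center tip [297.3 241.3] 0.95 [0.5533 0.0123 0.0575]
brown_egg_center tip [311.3 237.3] 0.65 [0.619  0.1066 0.0014]
brown_egg_blunt tip [311.5 236.5] 0.87 [0.6195 0.1066 0.0035]
white_egg1_center tip [288.5 224.5] 0.89 [0.5604 0.0926 0.0554]
rack tip [289.6 242.1] 0.9 [0.5383 0.0185 0.0557]
cup_mouth tip [365.6 237.5] 0.79 [ 0.6224 -0.1598  0.1433]
cup_mouth tip [289.  224.5] 0.65 [0.5614 0.0921 0.0555]
lamp_lens tip [376.7 230.5] 0.66 [ 0.6388 -0.1685  0.1582]
lamp tip [394.9 295.8] 0.86 [ 0.6766 -0.1803  0.0168]
0.8
```

View pics/scene0.png

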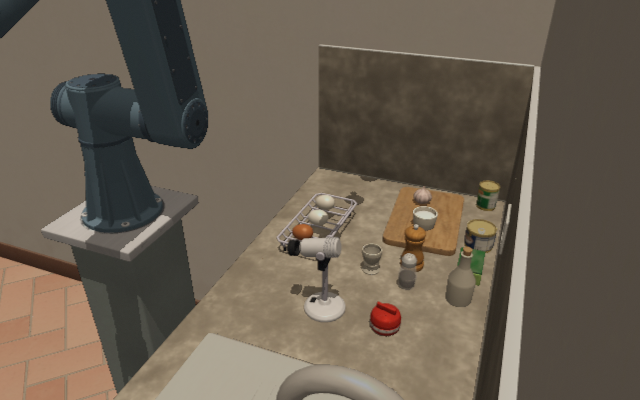

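View pics/side0.png

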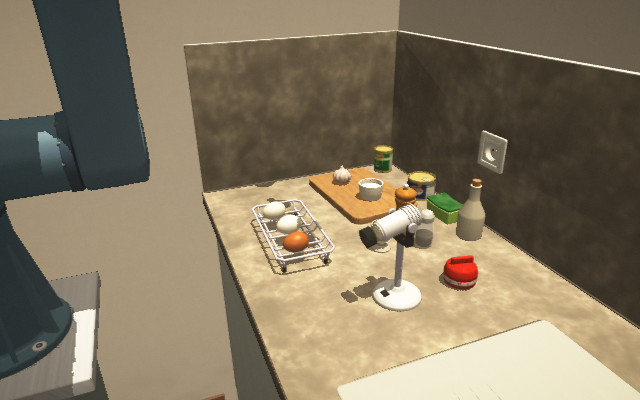

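The scene shows the brown egg at px (301,231) at the near end of the rack, and the lamp's cup at (292,247). In the side view the egg is at (296,242) and the cup at (367,236). Next I'll segment both clouds.

```bash
python3 - <<'E'
from h import *
np.set_printoptions(precision=4,suppress=True)
print(imaging.get_calibration("wrist"))
R={'scene':(270,232,345,262),'side':(355,200,425,252)}
for cam in ["scene","side"]:
    z=np.load(f"pics/{cam}0.npz");p,d=z['p'].astype(int),z['d'];X=cloud(cam,d)
    near=lambda c,r:np.linalg.norm(X-c,axis=-1)<r
    m=(p[...,0]>1.8*p[...,2])&(p[...,0]-p[...,2]>50)&near([.555,.02,.047],.06)&(X[...,2]>.02)
    q=X[m]; print(cam,"brown",m.sum(),q.mean(0),q.min(0),q.max(0))
    w=(p.min(-1)>110)&(X[...,2]>.04)&near([.56,.13,.05],.13)
    n,l,s,c=cv2.connectedComponentsWithStats(w.astype(np.uint8))
    for i in range(1,n):
        if s[i,4]>60: print("white",s[i,4],X[l==i].mean(0),X[l==i].max(0))
    L=near([.65,-.175,.16],.12)&(X[...,2]>.11)
    bright=p.mean(-1)
    for nm,mm in (("dark",L&(bright<50)),("light",L&(bright>=70))):
        q=X[mm]; print(nm,mm.sum(),q.mean(0),np.percentile(q,3,axis=0),np.percentile(q,97,axis=0))
    foot=near([.69,-.18,.015],.07)&(X[...,2]>.006)&(X[...,2]<.03); print("foot",X[foot].min(0),X[foot].max(0))
E
```

```text
{'intrinsics': array([[309.7069,   0.    , 321.4296],
       [  0.    , 309.7069, 195.3124],
       [  0.    ,   0.    ,   1.    ]]), 'mount': array([[-0.0002, -0.9636, -0.2672,  0.0678],
       [ 1.    , -0.0002, -0.    ,  0.0003],
       [-0.    , -0.2672,  0.9636, -0.1379],
       [ 0.    ,  0.    ,  0.    ,  1.    ]])}
scene brown 234 [0.559  0.0214 0.0604] [0.5312 0.0077 0.044 ] [0.5815 0.042  0.0724]
white 383 [0.5549 0.1698 0.0521] [0.6353 0.2479 0.0753]
white 151 [0.5654 0.1024 0.0634] [0.5877 0.1234 0.073 ]
dark 284 [ 0.6509 -0.1744  0.1481] [ 0.6139 -0.1914  0.1296] [ 0.6977 -0.1515  0.1677]
light 811 [ 0.6837 -0.1737  0.1736] [ 0.6417 -0.1955  0.1518] [ 0.7191 -0.1506  0.1911]
foot [ 0.6234 -0.233   0.006 ] [ 0.7479 -0.1202  0.0299]
side brown 414 [0.5513 0.018  0.0543] [0.5257 0.0049 0.0328] [0.5811 0.0399 0.0705]
white 540 [0.5588 0.1581 0.0494] [0.6359 0.2438 0.0695]
white 282 [0.5618 0.0984 0.0575] [0.5916 0.1209 0.0697]
dark 355 [ 0.6577 -0.1782  0.142 ] [ 0.613  -0.1932  0.1276] [ 0.6964 -0.1554  0.159 ]
light 1182 [ 0.6751 -0.1751  0.1687] [ 0.6391 -0.1975  0.1252] [ 0.7131 -0.1479  0.1887]
foot [ 0.6438 -0.2101  0.006 ] [ 0.7337 -0.1231  0.0298]
```

```bash
cat >> h.py <<'E'
def quat(a,yaw=0):
    "tool x ahead (yaw), tool tilted forward by a from straight down"
    x=np.array([np.cos(a),0,np.sin(a)]);z=np.array([np.sin(a),0,-np.cos(a)])
    M=np.column_stack([x,np.cross(z,x),z]); return (Rn.from_euler('z',yaw)*Rn.from_matrix(M)).as_quat()
def wpose():
    s=sensors.get_state();M=np.eye(4);M[:3,:3]=Rn.from_quat(s["tcp_rot"]).as_matrix();M[:3,3]=s["position"]
    return M@np.array(imaging.get_calibration("wrist")["mount"])
def wrays(px):
    c=imaging.get_calibration("wrist")["intrinsics"];px=np.atleast_2d(px).astype(float)
    dx=px[...,0]-c[0,2];dy=px[...,1]-c[1,2];r=np.hypot(dx,dy)+1e-9;th=r/c[0,0]
    return np.stack([np.sin(th)*dx/r,np.sin(th)*dy/r,np.cos(th)],-1)
def wcloud(T,d):
    v,u=np.mgrid[0:d.shape[0],0:d.shape[1]];k=wrays(np.stack([u,v],-1).reshape(-1,2)).reshape(*d.shape,3)
    return (k/np.maximum(k[...,2:],.05)*d[...,None])@T[:3,:3].T+T[:3,3]
def look(tag,names):
    T=wpose();p,d=imaging.capture("wrist");np.savez(f"pics/{tag}.npz",p=p,d=d,T=T);cv2.imwrite(f"pics/{tag}.png",p[...,::-1])
    X=wcloud(T,d)
    for n in names:
        for r in models.tip_of(n,"wrist")[:2]:
            u,v=np.round(r["position"]).astype(int);print(n,np.round(r["position"],1),round(r["conf"],2),X[min(v,399),min(u,639)])
E
python3 - <<'E'
from h import *
np.set_printoptions(precision=4,suppress=True)
ctrl.move_ptp([.43,-.18,.22],quat(.87));print(sensors.get_state()["position"])
look("w1",["cup_mouth","lamp_lens","lamp","brown_egg_center"])
ctrl.move_ptp([.5,.03,.22],quat(0.05))
look("w2",["brown_egg_center","brown_egg_blunt","white_egg1_center","rack","cup_mouth","lamp_lens"])
print(sensors.get_state()["time"])
cv2.imwrite("pics/w12.png",np.vstack([cv2.resize(cv2.imread(f"pics/w{i}.png"),(480,300)) for i in (1,2)]))
E
```

```text
[ 0.4301 -0.181   0.2206]
cup_mouth [310.9 117.2] 0.6 [ 0.6247 -0.1704  0.1376]
lamp_lens [308.2  98.7] 0.8 [ 0.6208 -0.168   0.1656]
lamp_lens [165.4 195.8] 0.35 [0.5743 0.0207 0.0585]
brown_egg_center [160.5 213.1] 0.74 [0.5462 0.0178 0.0625]
brown_egg_center [319.5 135. ] 0.81 [0.5528 0.0306 0.0684]
brown_egg_blunt [320.9 106.5] 0.94 [0.5848 0.0298 0.0002]
cup_mouth [554.4  77. ] 0.72 [ 0.6117 -0.1557  0.1595]
lamp_lens [557.9  46.8] 0.75 [ 0.637  -0.159   0.1633]
4.4833
```

View pics/w12.png

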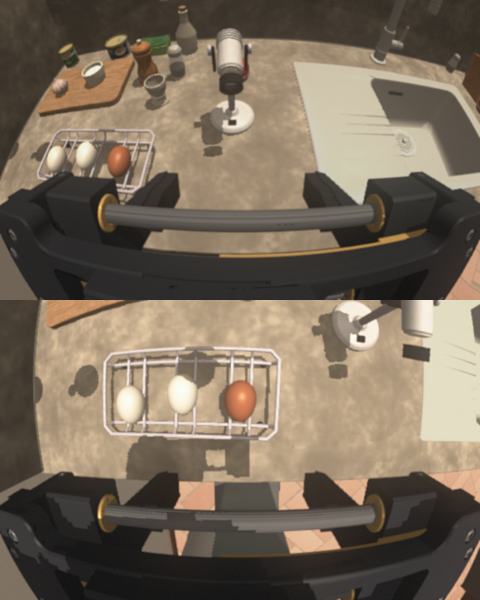

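The top half (w1) shows the lamp head-on at (230,70), with the cup at about (232,82) and the brown egg at (119,160). The lower half (w2) shows the egg from above at (241,400), third lane, with its blunt end up and away. Next I'll fit the egg and the barrel.

```bash
cat > fit.py <<'E'
from h import *
from scipy.optimize import least_squares
np.set_printoptions(precision=4,suppress=True)
def data(t):
    z=np.load(f"pics/{t}.npz");d=z['d'];X=cloud(t[:-1],d) if 'T' not in z else wcloud(z['T'],d)
    X[d<=0]=9; return z['p'].astype(int),X
D={t:data(t) for t in ("scene0","side0","w1","w2")}
def model(P):
    ox,oy,ps,a=P; u=np.array([np.cos(a)*np.cos(ps),np.cos(a)*np.sin(ps),np.sin(a)]); pv=np.array([ox,oy,.165]); return pv,u
def run(keys,P):
    for it in range(4):
        pv,u=model(P);Q=[];W=[];F=[]
        for k in keys:
            p,X=D[k];V=X-pv;s=V@u;r=np.linalg.norm(V-s[...,None]*u,axis=-1)
            tol=.012 if it<2 else .006
            m=(abs(r-.0195)<tol)&(s>-.058)&(s<0.015)&(p.mean(-1)>90)
            c=(abs(r-.018)<tol)&(s>-.078)&(s<-.066)&(p.mean(-1)<60)
            Q+=[X[m],X[c]];W+=[np.full(m.sum(),.0195),np.full(c.sum(),.018)]
            f=np.hypot(X[...,0]-P[0],X[...,1]-P[1]); g=(f<.0485)&(f>.03)&(X[...,2]>.004)&(X[...,2]<.03)
        Q=np.vstack(Q);W=np.hstack(W)
        def res(P):
            pv,u=model(P);V=Q-pv;s=V@u;return (np.linalg.norm(V-s[:,None]*u,axis=1)-W)*1e3
        P=least_squares(res,P,loss='soft_l1').x
    pv,u=model(P);return P,pv-.0785*u,len(Q),np.std(res(P))
P0=[.69,-.178,0.,.3]
if __name__=="__main__":
    for ks in (["scene0"],["side0"],["w1"],["w2"],["scene0","side0","w1","w2"]):
        try: print(ks,*run(ks,P0))
        except Exception as e: print(ks,e)
    for t in D:
        p,X=D[t]; n=np.linalg.norm
        m=(p[...,0]>1.8*p[...,2])&(p[...,0]-p[...,2]>40)&(n(X-[.555,.025,.047],axis=-1)<.05)&(X[...,2]>.02)
        q=X[m]
        def res(E):
            a=np.array([np.cos(E[2]),np.sin(E[2]),0]);V=q-[E[0],E[1],.047];s=V@a;r=n(V-s[:,None]*a,axis=1)
            return (np.hypot(s/28.5e-3,r/21.5e-3)-1)*23
        e=least_squares(res,[.555,.025,0],loss='soft_l1'); print(t,"egg",e.x,m.sum(),np.std(e.fun))
        # outline projected on plane z=.047
        if t=="w2":
            T=np.load("pics/w2.npz")["T"];v,u=np.nonzero(m);k=wrays(np.c_[u,v])@T[:3,:3].T
            g=T[:3,3]+k*((.047-T[2,3])/k[:,2])[:,None];C=np.cov(g[:,:2].T);w,E=np.linalg.eigh(C);print("w2 plane",g.mean(0),E[:,1],2*np.sqrt(w))
        w=(p.min(-1)>90)&(X[...,2]>.05)&(X[...,2]<.08)&(n(X[...,:2]-[.563,.105],axis=-1)<.04)
        print("white mid",X[w].mean(0),w.sum())
E
python3 fit.py
```

```text
['scene0'] [ 0.6801 -0.1619  0.0244  0.2389] [ 0.6039 -0.1638  0.1464] 372 1.4663710792789202
['side0'] [ 0.6878 -0.1635  0.0455  0.2522] [ 0.6118 -0.167   0.1454] 898 1.658316962458971
['w1'] [ 0.6903 -0.1629  0.0606  0.2606] [ 0.6146 -0.1675  0.1448] 1814 1.2272186405403012
['w2'] [ 0.6895 -0.1625  0.0854  0.2499] [ 0.6137 -0.169   0.1456] 1984 1.1836607480547956
['scene0', 'side0', 'w1', 'w2'] [ 0.6887 -0.1631  0.064   0.2617] [ 0.6131 -0.1679  0.1447] 5325 1.5598812808808893
scene0 egg [ 0.5549  0.0313 -0.006 ] 247 2.337690241770385
white mid [0.5668 0.102  0.0625] 174
side0 egg [0.5571 0.03   0.0741] 414 1.481631580056823
white mid [0.5635 0.0994 0.0596] 236
w1 egg [0.5559 0.0309 0.0756] 951 0.963738713458358
white mid [0.5592 0.1028 0.0599] 634
w2 egg [ 0.5554  0.0305 -0.04  ] 1738 0.7013278214958842
w2 plane [0.5536 0.0305 0.047 ] [-0.9989  0.0474] [0.0209 0.0275]
white mid [0.5642 0.107  0.0613] 1693
```

```bash
python3 - <<'E'
from h import *
np.set_printoptions(precision=4,suppress=True)
def st(t): s=sensors.get_state();print(t,round(s["time"],2),s["position"],s["ft_force"],s["width"],s["gripper_force"])
q=quat(0,-.05);x,y=.5555,.0307
fingers.command_gripper(.064)
ctrl.move_ptp([x,y,.14],q)
h=ctrl.servo_line([x,y,.036],q,max_speed=.08,force_limit=6);st(f"down {h}")
if not h:
    fingers.command_gripper(.048,5);fingers.command_gripper(.036,8);st("grip")
    h=ctrl.servo_line([x,y,.15],q,max_speed=.06);st("lift")
    ctrl.sleep(.4);st("hold")
    look("w3",["brown_egg_center","brown_egg_blunt"])
    p,d=imaging.capture("side");np.savez("pics/side3.npz",p=p,d=d);p2,d2=imaging.capture("scene");np.savez("pics/scene3.npz",p=p2,d=d2)
    a=cv2.resize(p[150:270,220:380],(480,360));b=cv2.resize(np.load("pics/w3.npz")["p"],(480,300))[...];c=np.vstack([a[:280],b])
    cv2.imwrite("pics/c3.png",c[...,::-1])
E
```

```text
down False 6.94 [0.556  0.0306 0.0366] [-0.0857  0.3035 -0.0105] 0.06409385306625416 0.0
grip 7.63 [0.5556 0.0308 0.0361] [0.126  1.7533 0.5674] 0.0418046823602428 7.812351418913295
lift 9.68 [0.5553 0.0307 0.1496] [ 0.1011  0.9687 -0.8162] 0.042043399465705074 7.933043205931938
hold 10.08 [0.5555 0.0307 0.15  ] [-0.4332  0.4619 -0.9369] 0.04205562806051381 7.932954825796088
brown_egg_center [321.4 266.2] 0.57 [0.5652 0.0299 0.1811]
brown_egg_blunt [324.5 215.7] 0.62 [0.5803 0.0279 0.1653]
```

View pics/c3.png

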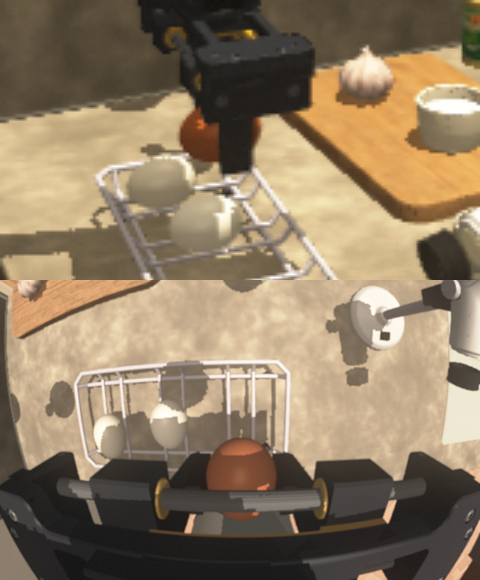

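The egg is lifted and held: side view top at (215,135), wrist view at (241,475) in the lower half, with the blunt end forward. Next I'll measure its pose in the hand.

```bash
python3 - <<'E'
from h import *
from scipy.optimize import least_squares
np.set_printoptions(precision=4,suppress=True)
n=np.linalg.norm
s=sensors.get_state();M=Rn.from_quat(s["tcp_rot"]).as_matrix();g=np.array(s["position"])-.011*M[:,2];print("grasp pt",g)
allq=[]
for t in ("w3","side3","scene3"):
    z=np.load(f"pics/{t}.npz");d=z['d'];p=z['p'].astype(int);X=wcloud(z['T'],d) if 'T' in z else cloud(t[:-1],d)
    m=(p[...,0]>1.8*p[...,2])&(p[...,0]-p[...,2]>30)&(n(X-g,axis=-1)<.045)
    m=cv2.erode(m.astype(np.uint8),np.ones((3,3)))>0
    L=(X[m]-g)@M; allq.append(L); print(t,len(L),L.min(0),L.max(0))
def fit(q,k=.08):
    def res(E):
        a=np.array([np.cos(E[3])*np.cos(E[2]),np.cos(E[3])*np.sin(E[2]),np.sin(E[3])]);V=q-[E[0],0,E[1]];t=V@a;r=n(V-t[:,None]*a,axis=1)
        f=(np.hypot(t/.0285,r/(.0215*(1+k*np.clip(t/.0285,-1,1))))-1)*23
        return np.r_[f, (E[2:]/.3)*3]
    e=least_squares(res,[0,0,0,0],loss='soft_l1');return e.x,np.std(e.fun)
for k in (0,.08):
    for q in allq+[np.vstack(allq)]:
        if len(q)>30: print(k,*fit(q,k))
E
```

```text
grasp pt [0.5555 0.0307 0.161 ]
w3 5175 [-0.0225 -0.0198 -0.022 ] [0.0259 0.0208 0.0008]
side3 119 [-0.0286  0.0029 -0.0158] [0.021  0.0227 0.011 ]
scene3 93 [ 0.0051 -0.0039 -0.0221] [0.0239 0.0191 0.0088]
0 [-0.0028  0.001   0.0595 -0.2458] 0.4807944627231888
0 [ 0.0003  0.001  -0.1235 -0.0202] 1.2970621358431138
0 [-0.0059 -0.004   0.1278 -0.1122] 2.0464039198517656
0 [-0.0028  0.001   0.0607 -0.2495] 0.613940495457066
0.08 [-0.0029  0.0011  0.0631 -0.1493] 0.43682557116070836
0.08 [ 0.0003  0.0009 -0.2258  0.0068] 1.3300389311698613
0.08 [-0.006  -0.0037  0.0472 -0.0954] 2.0105251590090827
0.08 [-0.003   0.0011  0.0616 -0.1547] 0.5841307562134621
```

```bash
python3 - <<'E'
from h import *
from scipy.optimize import least_squares
np.set_printoptions(precision=4,suppress=True)
n=np.linalg.norm
s=sensors.get_state();M=Rn.from_quat(s["tcp_rot"]).as_matrix();g=np.array(s["position"])-.011*M[:,2]
z=np.load("pics/w3.npz");d=z['d'];p=z['p'].astype(int);X=wcloud(z['T'],d)
m=(p[...,0]>1.8*p[...,2])&(p[...,0]-p[...,2]>30)&(n(X-g,axis=-1)<.045)
m=cv2.erode(m.astype(np.uint8),np.ones((3,3)))>0
q=(X[m]-g)@M
def A(E): return np.array([np.cos(E[3])*np.cos(E[2]),np.cos(E[3])*np.sin(E[2]),np.sin(E[3])])
def fit(form,k=None):
    def res(E):
        kk=E[4] if k is None else k;a=A(E);V=q-[E[0],E[5],E[1]];t=V@a/.0285;r=n(V-(t*.0285)[:,None]*a,axis=1);c=np.clip(t,-1,1)
        R=.0215*(1+kk*c) if form==0 else .0215*np.sqrt(np.maximum(.1,(1+kk*c)))*1 if form==1 else .0215*np.exp(kk*c-kk*kk/4)
        return (np.hypot(t,r/R)-1)*23
    e=least_squares(res,[0,0,0,-.1,.05,0],loss='soft_l1');E=e.x;return E,np.std(e.fun),"tip world",g+M@(np.array([E[0],E[5],E[1]])+.0285*A(E))
for f in (0,2): print(f,*fit(f))
for k in (.06,.1,.14,.18): print(k,*fit(0,k))
T=z['T'];print("ray to tip", (lambda k:[ (T[:3,3]+k*dd-0) for dd in (.2,.22,.24)])(wrays([324.5,215.7])[0]@T[:3,:3].T))
# tip pixel seen by other cameras
for c in ("side","scene"):
    imaging.capture(c)
    K=imaging.get_calibration(c)
    for r in models.tip_of("brown_egg_blunt",c)[:1]+models.tip_of("brown_egg_center",c)[:1]:
        k=np.array(K["R"]).T@np.linalg.inv(K["intrinsics"])@[*r["position"],1];o=-np.array(K["R"]).T@K["t"]
        print(c,r["position"],r["conf"],"on plane y=.028:",o+k*(.028-o[1])/k[1])
E
```

```text
0 [-0.003   0.0011 -0.0079 -0.1444  0.0847  0.0005] 0.42957889392324605 tip world [0.5807 0.0292 0.164 ]
2 [-0.003   0.0011 -0.008  -0.1378  0.0892  0.0005] 0.42876653272162546 tip world [0.5807 0.0292 0.1639]
0.06 [-0.0029  0.0011 -0.0081 -0.1797  0.0487  0.0005] 0.43289465352179457 tip world [0.5806 0.0292 0.165 ]
0.1 [-0.003   0.0011 -0.0077 -0.121   0.05    0.0005] 0.4302313669707415 tip world [0.5808 0.0291 0.1634]
0.14 [-0.003   0.0011 -0.0076 -0.0576  0.05    0.0005] 0.438293591888704 tip world [0.5809 0.0291 0.1616]
0.18 [-0.0031  0.001  -0.0077  0.003   0.1559  0.0005] 0.4517378453562888 tip world [0.5809 0.0291 0.1599]
ray to tip [array([0.5572, 0.0281, 0.0991]), array([0.5506, 0.0282, 0.0802]), array([0.544 , 0.0284, 0.0613])]
side [309.5, 189.9] 0.66 on plane y=.028: [0.5891 0.028  0.1621]
side [294.2, 193.0] 0.75 on plane y=.028: [0.556  0.028  0.1613]
scene [314.4, 190.0] 0.47 on plane y=.028: [0.5897 0.028  0.1812]
scene [299.9, 191.7] 0.64 on plane y=.028: [0.5517 0.028  0.1686]
```

```bash
cat >> h.py <<'E'
MOUTH=np.array([.6138,-.168,.145]);YAW=.07;PIT=.255
IH=dict(x=-.003,z=.001,yaw=.02,pit=.11)   # egg in hand, from grasp point; blunt up/ right
def goal(s,dy=0,dz=0,yaw=None,pit=None):
    "tool pose with blunt tip s along the barrel axis from the free mouth"
    yaw=YAW if yaw is None else yaw;pit=PIT if pit is None else pit
    u=np.array([np.cos(pit)*np.cos(yaw),np.cos(pit)*np.sin(yaw),np.sin(pit)])
    yv=np.array([-np.sin(yaw),np.cos(yaw),0]);zv=np.cross(u,yv)
    tip=MOUTH+s*u+dy*yv+dz*zv
    q=quat(pit-IH["pit"],yaw+IH["yaw"]);M=Rn.from_quat(q).as_matrix()
    c=tip-.0285*u
    return c-M@np.array([IH["x"],0,IH["z"]])+.011*M[:,2],q,tip,u
E
python3 - <<'E'
from h import *
np.set_printoptions(precision=4,suppress=True)
P,q,_,_=goal(-.06);ctrl.servo_line(P,q,max_speed=.1)
P,q,tip,u=goal(-.018);ctrl.servo_line(P,q,max_speed=.05);ctrl.sleep(.3)
s=sensors.get_state();print(s["time"],s["position"],P,s["ft_force"],s["width"],"tip",tip)
look("w4",["cup_mouth","lamp_lens","brown_egg_blunt","brown_egg_center"])
for c in ("side","scene"):
    p,d=imaging.capture(c);np.savez(f"pics/{c}4.npz",p=p,d=d)
    for nme in ["cup_mouth","brown_egg_blunt","brown_egg_center"]:
        for r in models.tip_of(nme,c)[:2]: print(c,nme,np.round(r["position"],1),round(r["conf"],2),pt(c,d,r["position"],r=1))
    K=imaging.get_calibration(c)
    for nm,w in (("mouth",MOUTH),("tip",tip),("center",tip-.0285*u)):
        k=K["intrinsics"]@(np.array(K["R"])@w+K["t"]);print("  proj",nm,k[:2]/k[2])
a=cv2.resize(np.load("pics/side4.npz")["p"][195:275,310:430],(480,320),interpolation=2);b=cv2.resize(np.load("pics/scene4.npz")["p"][205:275,250:355],(480,280),interpolation=2)
cv2.imwrite("pics/c4.png",np.vstack([a,b])[...,::-1])
E
```

```text
14.1667 [ 0.5732 -0.1708  0.1238] [ 0.5733 -0.1708  0.1238] [ 0.343   0.2992 -0.7018] 0.04221755255850835 tip [ 0.5964 -0.1692  0.1405]
cup_mouth [322.5 175.1] 0.73 [ 0.6138 -0.1678  0.1633]
lamp_lens [324.5 106.8] 0.73 [ 0.6373 -0.1663  0.1639]
brown_egg_blunt [319.2 212.7] 0.87 [ 0.5963 -0.1681  0.1409]
brown_egg_center [321.7 265.7] 0.86 [ 0.578  -0.171   0.1554]
side brown_egg_blunt [358.7 244. ] 0.57 [ 0.5564 -0.2648  0.2039]
side brown_egg_center [340.8 251.2] 0.61 [ 0.5627 -0.1877  0.1458]
  proj mouth [363.2962 239.847 ]
  proj tip [354.4076 244.5042]
  proj center [340.1284 251.9857]
scene cup_mouth [288.9 251.5] 0.5 [ 0.6173 -0.1811  0.1497]
scene brown_egg_blunt [285.  244.3] 0.69 [0.5185 0.0015 0.0209]
scene brown_egg_center [271.4 248.9] 0.75 [ 0.5802 -0.1876  0.1508]
  proj mouth [290.042  249.4851]
  proj tip [282.3874 249.7513]
  proj center [270.4675 250.1659]
```

View pics/c4.png

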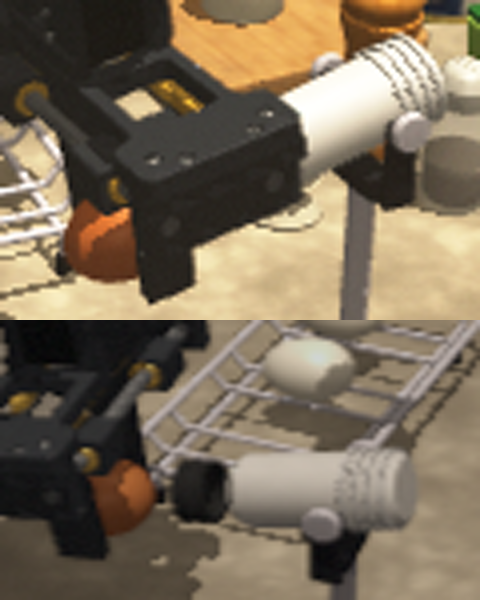

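View pics/w4.png

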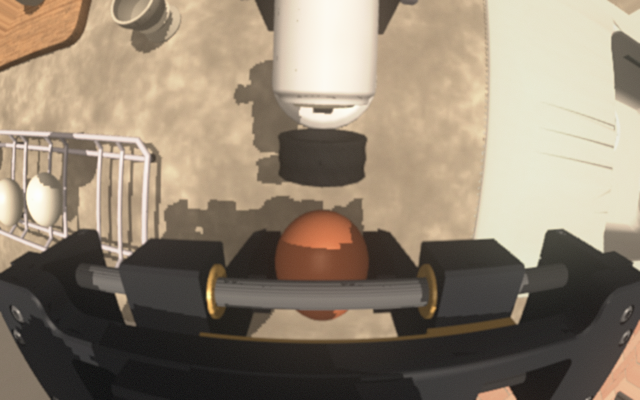

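The views show the egg in line with the cup. In the wrist view the egg is at column 321 and the cup at 322. In the scene crop the egg tip is at (155,495) and the cup centre at (200,490), so the egg looks 1–2 mm low. I'll refit from this picture.

```bash
cat > f2.py <<'E'
import fit
from fit import *
from h import goal
n=np.linalg.norm
fit.D.clear()
for t in ("w4","side4","scene4"): fit.D[t]=data(t)
_,_,tip,u=goal(-.018);c0=tip-.0285*u
for t in ("w4","side4","scene4"):
    try:
        P,m,N,sd=run([t],[.6887,-.163,.064,.26]);print(t,"lamp",P,m,N,sd)
    except Exception as e: print(t,e)
p,X=fit.D["w4"]
m=(p[...,0]>1.8*p[...,2])&(p[...,0]-p[...,2]>30)&(n(X-c0,axis=-1)<.04);m=cv2.erode(m.astype(np.uint8),np.ones((3,3)))>0
q=X[m]
def ax(y,t): return np.array([np.cos(t)*np.cos(y),np.cos(t)*np.sin(y),np.sin(t)])
for k in (.06,.085,.11):
    def res(E):
        a=ax(E[3],E[4]);V=q-E[:3];t=V@a/.0285;r=n(V-(t*.0285)[:,None]*a,axis=1)
        return (np.hypot(t,r/(.0215*(1+k*np.clip(t,-1,1))))-1)*23
    e=least_squares(res,[*c0,.07,.25],loss='soft_l1');E=e.x;print("egg",k,E,"tip",E[:3]+.0285*ax(E[3],E[4]),np.std(e.fun))
print("expected centre",c0,"tip",tip)
# dark cup seen by wrist: extents
pv=np.array([.6138,-.168,.145]);d=(p.max(-1)<70)&(n(X-[.62,-.168,.15],axis=-1)<.026)&(X[...,0]>.605)
print("cup pts",d.sum(),np.percentile(X[d],[2,50,98],axis=0))
E
python3 f2.py
```

```text
w4 lamp [ 0.689  -0.1628  0.0641  0.2578] [ 0.6133 -0.1677  0.145 ] 12305 0.7821345487480398
side4 lamp [ 0.6884 -0.1636  0.0483  0.2448] [ 0.6124 -0.1673  0.146 ] 632 1.2602840374783295
scene4 lamp [ 0.68   -0.1615  0.0473  0.2398] [ 0.6039 -0.1651  0.1464] 386 1.5484257075313326
egg 0.06 [ 0.5689 -0.1716  0.1333  0.1014  0.3291] tip [ 0.5957 -0.1689  0.1425] 0.4465390676123236
egg 0.085 [ 0.5688 -0.1716  0.1332  0.1023  0.2952] tip [ 0.5959 -0.1689  0.1415] 0.44305948703076514
egg 0.11 [ 0.5688 -0.1716  0.1332  0.1031  0.2577] tip [ 0.5962 -0.1688  0.1405] 0.44505744944062714
expected centre [ 0.5689 -0.1711  0.1333] tip [ 0.5964 -0.1692  0.1405]
cup pts 2726 [[ 0.6108 -0.1819  0.1466]
 [ 0.617  -0.1628  0.1625]
 [ 0.628  -0.1516  0.166 ]]
```

```bash
python3 - <<'E'
from h import *
np.set_printoptions(precision=4,suppress=True)
u=goal(0)[3];F=lambda:np.mean([(ctrl.sleep(.05),np.array(sensors.get_state()["ft_force"])@u)[1] for _ in range(6)])
f0=F()
for s in (0,.004,.0065,.009,.0115):
    P,q,_,_=goal(s,dz=.0005,yaw=.066,pit=.257);h=ctrl.servo_line(P,q,max_speed=.015,force_limit=4.5);ctrl.sleep(.2)
    f=F()-f0;st=sensors.get_state();print(s,h,"axial",round(f,2),"width",st["width"],st["gripper_force"],"err",(np.array(st["position"])-P)@u,round(st["time"],2))
    if h or f<-2.6: break
look("w5",["cup_mouth"])
for c in ("side","scene"):
    p,d=imaging.capture(c);np.savez(f"pics/{c}5.npz",p=p,d=d)
a=cv2.resize(np.load("pics/w5.npz")["p"][60:320,180:480],(360,312));b=cv2.resize(np.load("pics/scene5.npz")["p"][215:270,250:355],(480,252),interpolation=2)
o=np.zeros((564,480,3),np.uint8);o[:312,:360]=a;o[312:]=b;cv2.imwrite("pics/c5.png",o[...,::-1])
E
```

```text
0 False axial -0.16 width 0.041736619478337615 7.9323741805477255 err 4.93286634199341e-07 16.97
0.004 False axial -0.02 width 0.041727784006810126 7.932318925308834 err -1.2163225556323619e-05 17.88
0.0065 False axial -1.06 width 0.04203827868657375 7.924583733806685 err 1.4643937090425807e-05 18.7
0.009 False axial -1.62 width 0.04143391266908264 7.905574998640077 err -2.9920074188418373e-05 19.52
0.0115 False axial -2.79 width 0.041591676088665805 7.885331042716643 err -3.297070027219912e-05 20.33
cup_mouth [321.7 225.1] 0.8 [ 0.6236 -0.1674  0.1662]
```

View pics/c5.png

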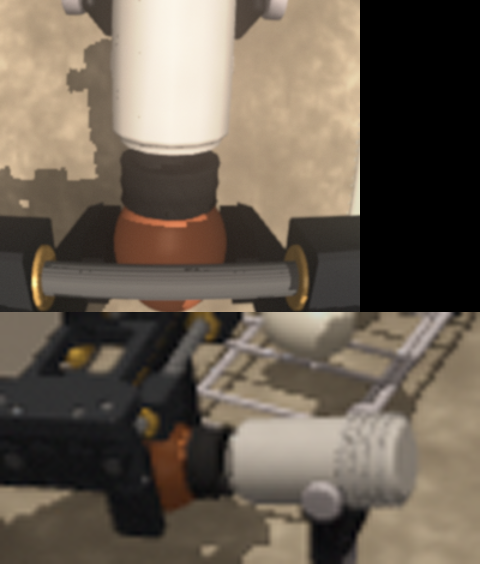

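The egg is seated in the cup, centred in the wrist crop (column 170 for both), and the cup is pressed about 6 mm. A quick numeric check of the egg's pose against the barrel, and that the lamp hasn't moved.

```bash
sed -e 's/w4/w5/g;s/side4/side5/g;s/scene4/scene5/g;s/goal(-.018)/goal(.0115)/' f2.py > f3.py; python3 f3.py; python3 -c "
from h import *
u=goal(0)[3];s=sensors.get_state();print(s['time'],np.array(s['ft_force']),np.array(s['ft_force'])@u,s['width'])"
```

```text
w5 lamp [ 0.6894 -0.1628  0.0623  0.2565] [ 0.6137 -0.1675  0.1451] 19481 0.8297165135041464
side5 lamp [ 0.6891 -0.1633  0.0226  0.292 ] [ 0.6139 -0.165   0.1424] 225 1.2773495385404963
scene5 lamp [ 0.679  -0.161   0.1008  0.2513] [ 0.6034 -0.1687  0.1455] 440 1.6729937747360677
egg 0.06 [ 0.5971 -0.1695  0.1411  0.094   0.3322] tip [ 0.6239 -0.167   0.1504] 0.46883321610294926
egg 0.085 [ 0.5969 -0.1695  0.1411  0.0936  0.3095] tip [ 0.6239 -0.167   0.1498] 0.46391114552997437
egg 0.11 [ 0.5967 -0.1695  0.141   0.093   0.2819] tip [ 0.6239 -0.167   0.149 ] 0.46275593238860224
expected centre [ 0.5974 -0.1692  0.1407] tip [ 0.6249 -0.1672  0.1479]
cup pts 3070 [[ 0.609  -0.1899  0.1385]
 [ 0.6247 -0.1648  0.1637]
 [ 0.6337 -0.1508  0.1677]]
20.5333 [-2.29491584 -0.27859777 -0.6129332 ] -2.3887327110062118 0.04157370392264767
```

```bash
python3 -c "
from h import *
ctrl.sleep(.3);print(ctrl.job_done())"
```

```text
the job is handed in; nothing more can be done
None
```

I handed the job in with the brown egg still held, gripped at about 8 N a finger. By my estimates its blunt end is about 2 mm or less off the barrel axis and within 5° of its direction, the cup is pressed in about 5–6 mm, and the lamp has not moved. The hand-in gave no verdict.

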